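# Set the portioning guide to its gauge mark with the knurled wheel

## Robot

A 6-joint arm with a two-finger parallel gripper is mounted at the origin on the work surface. World frame = base frame: x ahead of the robot, y to its left, z up, the work surface at z = 0. Lengths are in m, angles in degrees, forces in N, time in s.
With the tool pointing down it reaches from about 0.375 to 0.75 m from the base axis. Payload 9 kg.
Tool frame: the origin (TCP) lies where the fingers leave the gripper's body, on its centre line; the fingertips stand 73 mm ahead of it and the grasp point (between the pads) lies 54 mm ahead of it (robot.tip_reach is the distance from the TCP to the fingertips, in m); z points along the fingers, y is the direction in which the jaws open and shut (so a half turn about z gives the same grasp; the last joint's range is limited). The gripper opens to 85 mm and grips with 20 to 120 N. Pads are 22 mm wide; open, the fingers measure 114 mm over their backs; the gripper's body (76 mm by 85 mm) begins 54 mm behind the grasp point. The pads swing forward as they close: fully open they stand 13 mm farther back than shut.
Start: joints at [57.198, 5.964, 5.575, 89.605, 0, 77.527], TCP at [0.208, 0.563, 0.304] pointing down, gripper open.
Joint ranges: [-171.21, 171.21], [-48.23, 106.86], [-62.78, 66.21], [-105.2, 120.99], [-86.42, 89.51], [-180, 180]. Speed limits (degrees/s): [127.2, 127.2, 147.25, 180, 180, 180].

## Interface

Orientations are given as [roll, pitch, yaw] about the fixed x, y, z axes, in that order (R = Rz(yaw) Ry(pitch) Rx(roll)).
In Python, from plant import robot gives the robot as it stands. Calls block until the motion is done:
- robot.move_pose(position, orientation): joint-space move of the TCP to a pose.
- robot.line_to(position, vel=0.15, rotation=None, guard=None): straight line of the TCP; rotation=None keeps the orientation; vel is the mean speed in m/s. With guard (N) it stops when the force on the tool has changed by that much, and returns True; else False.
- robot.goto_joints(angles): joint-space move.
- robot.set_gripper(opening): finger opening in m; the grip force is fixed at half the most; returns when the fingers have stopped.
- robot.pause(seconds).
- robot.ik(position, orientation): joint angles nearest the present ones, or None.
- robot.observe(): the state.
- robot.grab_frame(name): name is "side" or "top"; returns the picture (384x512x3 uint8, blue, green, red); there is no depth.
- robot.get_calibration(name): a dict with "vertical_fov" (degrees; the focal length in pixels is half the picture's height over the tangent of half this angle, whatever the lens; pixels are square), "cx", "cy" (the principal point, pixels), "rvec" (rotation vector, rad) and "tvec" (3), from world to camera coordinates, as OpenCV has them. Camera axes: x right, y down, z forward; pixel columns grow to the right and rows downward; lengths in m; the calibration is good to about 2 mm. A picture is of the moment at which its call begins. get_calibration takes no time and is no camera call.
A pose or a line that the arm cannot do raises robot.IKError and nothing moves.
- robot.job_done(): hands the job in, once; it reports no verdict.
The state is a dict: "time": time; "q": joint angles; "qvel": joint speeds; "joint_torque": joint torques, N m; "tool_pos": TCP position; "tcp_rot": TCP orientation; "ft_force": force on the tool from outside, world axes, zero at the start; "torque": the same for the moment, N m; "gripper_width": finger opening in m.
Only numpy, scipy, OpenCV 4.12 (cv2) and the standard library are available. Lean on these libraries where they do the work, as an engineer would, in place of code of your own. Each camera call takes 0.05 s, during which the arm holds its last target.

## Task

The small mustard cup stands in the open lane of the portioning guide, between the fence and the sliding stop: first push it along the lane with the outside of the fingers against its side, out of either end and wholly clear of both plates, so that it slides upright on the block; do not pinch or lift it. Then roll the knurled wheel under a fingertip towards the fence, stroke by stroke, until the gap has closed so far that the red pointer stands within the width of the green gauge mark, and let go. Move the stop only by its wheel, never by pushing the stop or its pointer, and leave everything else standing where it is.

Things in the scene. Friction and masses are not known exactly. Their poses are not given: they have to be found in the camera images.
- guide: Portioning guide, screwed to the block. Origin on the block surface in the guide's middle; x runs along the lane (away from the robot at yaw 0), y from the wheel towards the fence, z up. White headstock: x -55 to +45, y -100 to -12, 60 mm high; lower gauge ledge at x +45 to +92, 40 mm high. The lane has no raised floor and is open at both ends.
- fence (a point): Middle of the lower edge of the fence's inner face, at guide y = +90 mm; axes as the guide's. Upright aluminium plate 110 mm long (guide x -55 to +55), 50 mm high, 12 mm thick. The sliding stop is a like plate facing it, its face at guide y = 90 mm minus the gap.
- stop (a joint): Gap between fence and stop, in m (0 to 0.088). A rack couples the stop to the wheel: rolling the wheel's top by 34 mm (1 rad) towards the fence (+y of the guide) closes the gap by 16 mm; rolling it back opens it. It stays where it is left.
- wheel_top (a point): Top of the knurled wheel at rest, 76 mm above the block; axes as the guide's. Steel wheel 68 mm across, 32 mm wide, 24 ridges 2 mm high, axle along guide x. The axle is rigid. About 1 N at the rim turns it: rest a shut fingertip on the top with 4 to 15 N and stroke it level along y; it rolls with the fingertip as long as that covers the top, so about 30 mm a stroke.
- pointer (a point): Tip of the red pointer that rides with the stop above the gauge ledge, 46 mm above the block; axes as the guide's. It moves along the guide's y exactly as the stop does. The pointer's arm lies at guide x +54 to +62 mm, up to 49 mm above the block, well below the wheel's top.
- mark: Green gauge mark, a fixed clip on the gauge ledge, 18 mm (x) by 8 mm (y) by 3 mm, origin at the centre of its underside, axes as the guide's. At the right setting the pointer tip has the same place along the guide's y as this origin, to within 4 mm (half the mark's width).
- cup: Mustard silicone cup standing in the lane, about 50 mm across the rim and 32 mm high, wall 3 mm, 30 g, open at the top. Origin at the centre of its underside, z up. It slides on the block when pushed low on its side.
- spare_cup: Another mustard cup of the same size, standing to the left; bystander. Origin at the centre of its underside.
- beaker: Empty glass beaker 68 mm across, 90 mm high, standing to the left; bystander. Origin at the centre of its underside.
- jar: Closed jar 70 mm across, 100 mm high, standing to the right; bystander. Origin at the centre of its underside.
- spatula: Spatula lying flat to the right, 255 mm long, beech handle and mustard blade 50 mm wide, 18 mm high; bystander. Its x axis runs from handle to blade, origin near the middle on the underside.
- liner: Folded aluminium loaf liner, open box 100 by 210 mm, 55 mm high, at the far side; bystander. Origin at the centre of its underside.
- bowl: White bowl 120 mm across, 50 mm high, at the far side; bystander. Origin at the centre of its underside.
Mind the look-alikes: they are no part of the job. What is shaped like the cup but blue or grey is not meant.

How it is judged (in metres and radians):
On the way, in this order (a step that is already met when the one before it is completed fails the run):
1. the cup has been pushed out of the lane, clear of fence and stop, with the gap still wider than the mark ((x of cup in the frame of guide above 0.08 m or x of cup in the frame of guide below -0.08 m) and angle between cup's own z axis and vertical below 0.15 rad and height (world z) of cup below 0.006 m and linear speed of cup below 0.02 m/s and y of pointer in the frame of mark below -0.012 m), for 0.2 s.
2. the wheel has closed the gap until the pointer stands within the green mark (y of pointer in the frame of mark between -0.004 and 0.004 m), for 0.2 s.
At the end, for the whole second after the job is handed in: The pointer tip is within 4 mm of the middle of the green mark along the guide and at rest; the cup stands upright on the block, its centre more than 80 mm from the guide's middle along the lane (beyond the plates' ends); no bystander has moved 15 mm or more (all of step 2 and velocity of joint stop between -0.002 and 0.002 m/s and (x of cup in the frame of guide above 0.08 m or x of cup in the frame of guide below -0.08 m) and angle between cup's own z axis and vertical below 0.15 rad and height (world z) of cup below 0.006 m and linear speed of cup below 0.02 m/s and distance of each of spare_cup, beaker, jar, spatula, liner, bowl from where it was at the start of the episode below 0.015 m); the robot touches nothing.
It fails at once if the cup is taken between the fingers (grasp point over the cup, within 22 mm of its centre and below 45 mm) (horizontal distance between the grasp point and cup below 0.022 m and height (world z) of the grasp point below 0.045 m).
It fails at once if the cup is lifted off the block or knocked over (height (world z) of cup above 0.012 m or angle between cup's own z axis and vertical above 0.6 rad).
It fails at once if the stop or its pointer is pushed directly by the robot (over 4 N) (contact force between any of the fingers, the arm and stop above 4 N).
It fails at once if a bystander is moved 15 mm or more, lifted or knocked over (distance of any of spare_cup, beaker, jar, spatula, liner, bowl from where it was at the start of the episode above 0.015 m).
It also fails if it takes over 51 s, if anything falls off the work surface, if the arm or the gripper's body presses on something with over 40 N, if the wrist force passes 120 N, or if a joint passes its speed limit or range.

## Working session

There is one attempt and no reset: what is moved stays moved. The work goes in short steps, each a Python script; the robot and the scene stay as the last script left them, time stands still between calls to the robot, and variables do not carry over. Pictures are saved under pics/ and viewed, and the job is handed in when it is done.

```bash
mkdir -p pics; ls
python3 - <<'E'
from plant import robot
import cv2
for n in("side","top"):
    cv2.imwrite(f"pics/{n}0.png",robot.grab_frame(n)); print(n,robot.get_calibration(n))
s=robot.observe();print(s["time"],s["tool_pos"],s["tcp_rot"],robot.tip_reach,s["ft_force"],s["gripper_width"])
E
```

```text
pics
side {'vertical_fov': 49.74611315116242, 'cx': 250.04504243151732, 'cy': 189.29609681574937, 'rvec': array([ 0.24756268, -2.86381026,  1.08523627]), 'tvec': array([0.59215076, 0.13158702, 1.22861738])}
top {'vertical_fov': 50.056952704203894, 'cx': 255.23392299856113, 'cy': 185.642433465562, 'rvec': array([ 2.17218589, -2.17002019,  0.09722239]), 'tvec': array([-0.00419292,  0.5913018 ,  1.12578495])}
0.1 [0.20832064 0.56245464 0.30320378] [-1.79934230e+02 -1.46896184e-02  1.59670842e+02] 0.0726 [ 0.42033123 -0.17594877  0.20054446] 0.08553557233652319
```

View pics/top0.png

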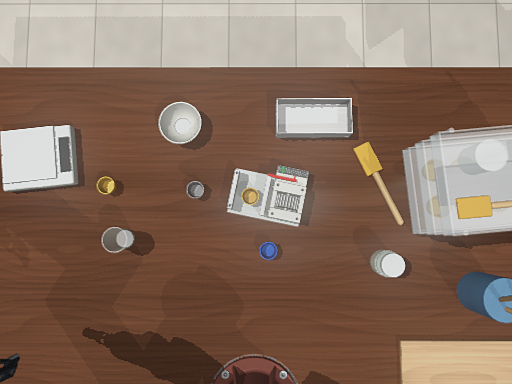

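View pics/side0.png

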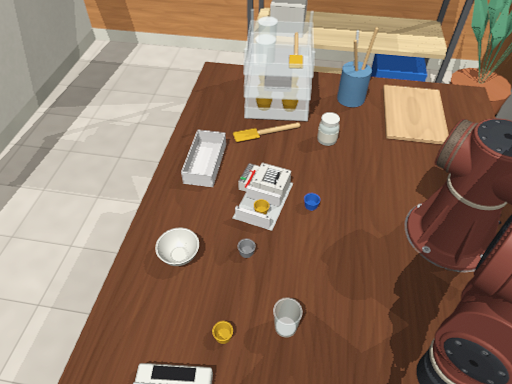

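Run:
```python
import cv2
a=cv2.imread("pics/top0.png")[155:270,180:325];cv2.imwrite("pics/top0c.png",cv2.resize(a,None,fx=5,fy=5,interpolation=cv2.INTER_CUBIC))
a=cv2.imread("pics/side0.png")[150:265,220:340];cv2.imwrite("pics/side0c.png",cv2.resize(a,None,fx=5,fy=5,interpolation=cv2.INTER_CUBIC))
```

```text
(no output)
```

View pics/top0c.png

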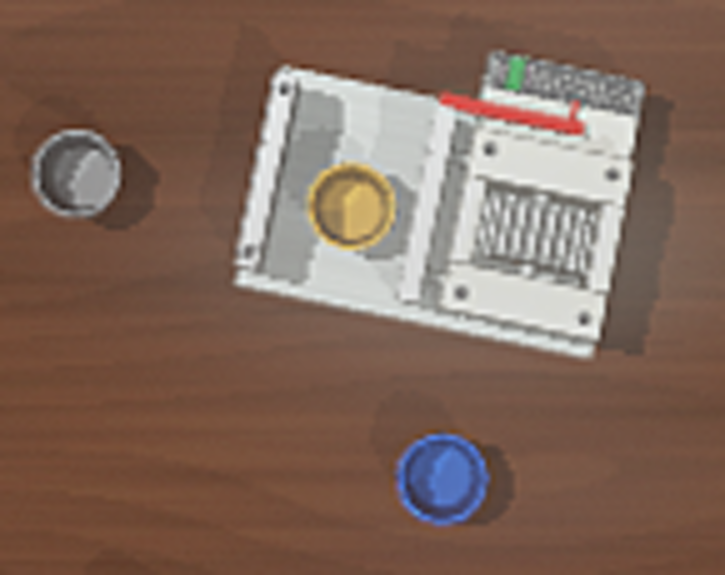

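View pics/side0c.png

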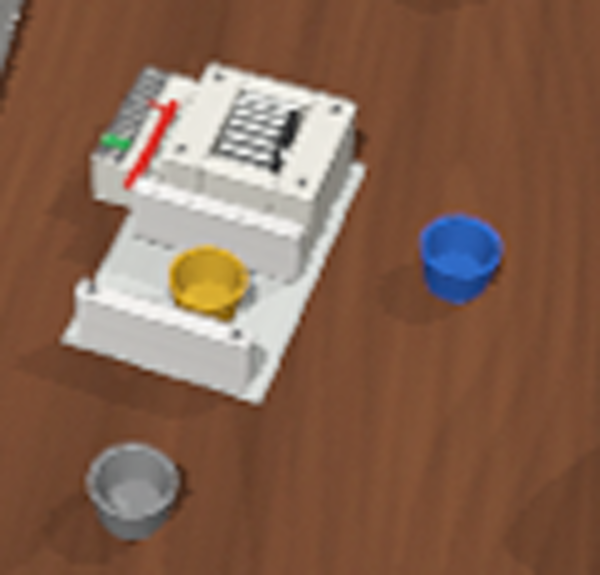

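```bash
cat > h.py <<'E'
import numpy as np,cv2
from plant import robot
def cam(n):
    c=robot.get_calibration(n);f=192/np.tan(np.radians(c["vertical_fov"]/2))
    K=np.array([[f,0,c["cx"]],[0,f,c["cy"]],[0,0,1]]);R=cv2.Rodrigues(c["rvec"])[0];return K,R,np.array(c["tvec"])
def ray(n,uv,z):
    K,R,t=cam(n);d=R.T@np.linalg.inv(K)@[uv[0],uv[1],1];o=-R.T@t
    return (o+d*(z-o[2])/d[2])
def proj(n,P):
    K,R,t=cam(n);p=K@(R@np.array(P)+t);return p[:2]/p[2]
def tri(u1,u2):
    A=[];b=[]
    for n,u in(("top",u1),("side",u2)):
        K,R,t=cam(n);d=R.T@np.linalg.inv(K)@[u[0],u[1],1];d/=np.linalg.norm(d);o=-R.T@t
        M=np.eye(3)-np.outer(d,d);A.append(M);b.append(M@o)
    return np.linalg.lstsq(np.vstack(A),np.hstack(b),rcond=None)[0]
def mask(im,lo,hi):
    return cv2.inRange(cv2.cvtColor(im,cv2.COLOR_BGR2HSV),lo,hi)
def blobs(m,amin=4):
    n,l,s,c=cv2.connectedComponentsWithStats(m)
    return [(tuple(c[i].round(1)),tuple(s[i])) for i in range(1,n) if s[i][4]>=amin]
MUST=((18,120,90),(32,255,255));RED=((0,150,120),(6,255,255));GREEN=((45,100,60),(80,255,255))
E
python3 - <<'E'
from h import *
for n,(x0,y0,x1,y1) in(("top",(180,155,325,270)),("side",(220,150,340,265))):
    im=cv2.imread(f"pics/{n}0.png")
    for k,c in(("must",MUST),("red",RED),("green",GREEN)):
        m=mask(im,*c);w=m*0;w[y0:y1,x0:x1]=m[y0:y1,x0:x1]
        print(n,k,blobs(w))
C=lambda u,v:(u/5+180-.4,v/5+155-.4)
for k,p,z in(("hs nr",(597,340),.06),("hs fr",(634,165),.06),("hs nl",(440,300),.06),("hs fl",(478,125),.06),("fence far",(285,68),.05),("fence near",(240,265),.05),("cup",(352,206),.032),("blue",(443,479),.032),("grey",(77,172),.032),("mark",(516,72),.043),("tip",(575,105),.046),("wheel mid",(537,235),.07)):
    print(k,ray("top",C(*p),z).round(4))
for k,p in(("spare",(107,186)),("beaker",(118,240)),("jar",(392,265)),("bowl",(180,123)),("liner",(314,118)),("spat blade",(368,159))): print(k,ray("top",p,.03).round(3))
E
```

```text
top must [((np.float64(247.5), np.float64(190.8)), (np.int32(242), np.int32(188), np.int32(15), np.int32(11), np.int32(25))), ((np.float64(251.0), np.float64(195.8)), (np.int32(245), np.int32(191), np.int32(11), np.int32(12), np.int32(85))), ((np.float64(249.0), np.float64(202.8)), (np.int32(243), np.int32(200), np.int32(13), np.int32(5), np.int32(13)))]
top red [((np.float64(281.8), np.float64(177.4)), (np.int32(268), np.int32(174), np.int32(28), np.int32(8), np.int32(59)))]
top green [((np.float64(282.6), np.float64(169.4)), (np.int32(281), np.int32(167), np.int32(4), np.int32(6), np.int32(15)))]
side must [((np.float64(261.2), np.float64(205.8)), (np.int32(254), np.int32(199), np.int32(16), np.int32(15), np.int32(173)))]
side red [((np.float64(250.2), np.float64(177.8)), (np.int32(245), np.int32(170), np.int32(10), np.int32(18), np.int32(36)))]
side green [((np.float64(242.7), np.float64(178.0)), (np.int32(240), np.int32(177), np.int32(6), np.int32(3), np.int32(10)))]
hs nr [ 0.488  -0.1222  0.06  ]
hs fr [ 0.583  -0.1431  0.06  ]
hs nl [ 0.5095 -0.0373  0.06  ]
hs fl [ 0.6049 -0.0582  0.06  ]
fence far [0.6376 0.0478 0.05  ]
fence near [0.5288 0.0719 0.05  ]
cup [0.5624 0.0109 0.032 ]
blue [ 0.4118 -0.0395  0.032 ]
grey [0.5814 0.1647 0.032 ]
mark [ 0.6364 -0.0802  0.043 ]
tip [ 0.6176 -0.1125  0.046 ]
wheel mid [ 0.5443 -0.0893  0.07  ]
spare [0.59  0.412 0.03 ]
beaker [0.44  0.376 0.03 ]
jar [ 0.373 -0.379  0.03 ]
bowl [0.77  0.211 0.03 ]
liner [ 0.784 -0.17   0.03 ]
spat blade [ 0.667 -0.321  0.03 ]
```

```bash
cat >> h.py <<'E'
def fit(L,W):
    L=np.array(L);W=np.array(W)[:,:2];a=L-L.mean(0);b=W-W.mean(0)
    th=np.arctan2((a[:,0]*b[:,1]-a[:,1]*b[:,0]).sum(),(a*b).sum())
    R=np.array([[np.cos(th),-np.sin(th)],[np.sin(th),np.cos(th)]]);t=W.mean(0)-R@L.mean(0)
    return th,R,t,W-(L@R.T+t)
E
python3 - <<'E'
from h import *
C=lambda u,v:(u/5+180-.4,v/5+155-.4)
L=[(-.055,-.1),(.045,-.1),(-.055,-.012),(.045,-.012),(.055,.102),(-.055,.102)]
P=[(597,340,.06),(634,165,.06),(440,300,.06),(478,125,.06),(277,72,.05),(238,262,.05)]
W=[ray("top",C(u,v),z) for u,v,z in P]
th,R,t,r=fit(L,W);print(np.degrees(th),t,(r*1000).round(1))
g=lambda w:(R.T@(np.array(w)[:2]-t)).round(4)
for k,p,z in(("cup",(352,206),.032),("mark",(516,72),.043),("tip",(575,105),.046),("arm right",(583,126),.046),("arm left",(443,98),.046),("stop face top far",(438,100),.05),("stop face near",(403,295),.05),("blue",(443,479),.032),("fence inner far",(297,80),.05),("wheelslot nl",(480,262),.06),("fr",(602,208),.06)):
    print(k,g(ray("top",C(*p),z)))
for k,p in(("liner nl",(276,138)),("liner nr",(353,138)),("spat",(401,222)),("spatblade",(358,148))): print(k,g(ray("top",p,.0)))
S=lambda u,v:(u/5+220-.4,v/5+150-.4)
# two-view checks
for k,a,b in(("cup rim",(352,206),(209,270)),("mark",(516,72),(115,142)),("hs fr",(634,165),(213,66)),("hs nr",(597,340),(355,103)),("hs nl",(440,300),(305,205)),("tip",(575,105),(153,103))):
    w=tri(C(*a),S(*b));print(k,w.round(4),g(w))
# projected guide features
for l in((-.055,-.1,.06),(.045,-.1,.06),(-.055,-.012,.06),(.055,.102,.05),(-.055,.102,.05),(-.055,.09,.05),(-0.02,0,0)):
    w=np.r_[R@l[:2]+t,l[2]];print(l,((proj("side",w)-[220,150])*5).round(),((proj("top",w)-[180,155])*5).round())
E
```

```text
-12.081235845518666 [ 0.56249342 -0.03670743] [[ 0.3  0.8]
 [-2.5  0.8]
 [ 3.3 -0.4]
 [ 0.9 -0.4]
 [-2.3  0.7]
 [ 0.3 -1.5]]
cup [-0.01    0.0466]
mark [ 0.0813 -0.0271]
tip [ 0.0697 -0.0626]
arm right [ 0.0592 -0.0693]
arm left [0.0582 0.0096]
stop face top far [0.0561 0.012 ]
stop face near [-0.053   0.0084]
blue [-0.1467 -0.0343]
fence inner far [0.0506 0.0905]
wheelslot nl [-0.027  -0.0286]
fr [ 0.0157 -0.0874]
liner nl [0.1723 0.0094]
liner nr [ 0.2191 -0.2091]
spat [ 0.0093 -0.3883]
spatblade [ 0.1933 -0.2288]
cup rim [0.563  0.0109 0.038 ] [-0.0094  0.0467]
mark [ 0.6379 -0.0801  0.0426] [ 0.0829 -0.0267]
hs fr [ 0.5846 -0.1433  0.0581] [ 0.044  -0.0996]
hs nr [ 0.4896 -0.1219  0.0617] [-0.0535 -0.0986]
hs nl [ 0.5109 -0.0374  0.0537] [-0.0503 -0.0115]
tip [ 0.6188 -0.1122  0.0492] [ 0.0708 -0.062 ]
(-0.055, -0.1, 0.06) [358. 102.] [597. 338.]
(0.045, -0.1, 0.06) [212.  61.] [633. 158.]
(-0.055, -0.012, 0.06) [313. 198.] [437. 304.]
(0.055, 0.102, 0.05) [ 75. 291.] [276.  66.]
(-0.055, 0.102, 0.05) [248. 345.] [233. 261.]
(-0.055, 0.09, 0.05) [255. 330.] [255. 265.]
(-0.02, 0, 0) [250. 258.] [427. 242.]
```

```bash
cat >> h.py <<'E'
from scipy.spatial.transform import Rotation as Ro
TH=-12.08;RG=np.array([[np.cos(np.radians(TH)),-np.sin(np.radians(TH))],[np.sin(np.radians(TH)),np.cos(np.radians(TH))]]);TG=np.array([0.5625,-0.0367])
def g2w(x,y): return RG@[x,y]+TG
def w2g(w): return RG.T@(np.array(w)[:2]-TG)
def ori(tilt=0):
    r=Ro.from_euler('z',TH,degrees=True)*Ro.from_euler('y',180-tilt,degrees=True)
    return r.as_euler('xyz',degrees=True),r.as_matrix()
def tcp_for(pt,local,tilt):  # put tool-local point at guide point (x,y,z)
    e,M=ori(tilt);return np.r_[g2w(*pt[:2]),pt[2]]-M@np.array(local)
E
python3 - <<'E'
from h import *
e,M=ori(15);print(e,M.round(2))
# front corner local: guide +x side in tool frame
fx=M.T@np.r_[RG@[1,0],0];sgn=np.sign(fx[0]);print(sgn)
loc=[sgn*.011,0,.0726]
for x,z in((-.056,.2),(-.056,.0095),(.08,.0095)):
    p=tcp_for((x,.0466,z),loc,15);print(p.round(3),robot.ik(p,e))
e0,_=ori(0)
for y in(-.073,-.043):print(robot.ik(tcp_for((-.005,y,.09),[0,0,.0726],0),e0))
E
```

```text
[-180.     15.    167.92] [[-0.94  0.21  0.25]
 [ 0.2   0.98 -0.05]
 [-0.26 -0.   -0.97]]
-1.0
[0.489 0.027 0.267] [-1.22423888e+01 -3.11955442e+01 -3.18261199e+01  7.43694818e+01
  4.20292717e-02 -1.56855602e-01]
[0.489 0.027 0.077] [-1.22423888e+01 -2.66203282e+01 -4.86250419e+01  5.29953439e+01
  4.20292717e-02 -1.56855602e-01]
[ 0.622 -0.002  0.077] [-1.22021085e+01 -4.21166083e-01 -2.63518506e+01  4.90693480e+01
  3.16039906e-02 -1.17947794e-01]
[-24.72354041  -0.9490467  -16.24720527  74.70184143   0.
 -12.64354041]
[-21.58803428  -0.72256314 -16.02277281  74.69979033   0.
  -9.50803428]
```

Run:
```python
from h import *
e,M=ori(15);loc=[-.011,0,.0726]
robot.set_gripper(0)
robot.move_pose(tcp_for((-.058,.0466,.13),loc,15),e)
T=lambda:robot.observe()["time"]
print(T())
print(robot.line_to(tcp_for((-.058,.0466,.010),loc,15),vel=.12,guard=8))
s=robot.observe();print(s["time"],s["tool_pos"],s["ft_force"],s["gripper_width"])
cv2.imwrite("pics/top1.png",robot.grab_frame("top"));cv2.imwrite("pics/side1.png",robot.grab_frame("side"))
a=cv2.imread("pics/top1.png")[155:270,190:310];b=cv2.imread("pics/side1.png")[150:265,220:340]
cv2.imwrite("pics/c1.png",cv2.resize(np.hstack([a,b]),None,fx=3.3,fy=3.3,interpolation=cv2.INTER_CUBIC))
```

```text
3.0917
False
4.2417 [0.48734152 0.02705476 0.07817909] [-0.789009   -0.38791745  0.20820945] -2.9117008888567307e-05
```

View pics/c1.png

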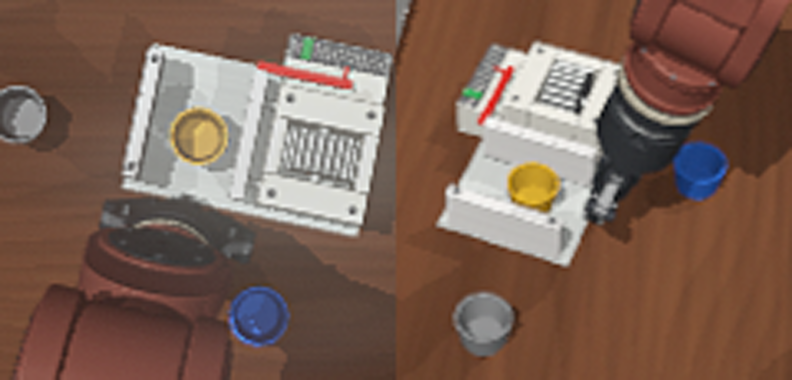

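Run:
```python
from h import *
e,M=ori(15);loc=[-.011,0,.0726]
print(robot.line_to(tcp_for((-.02,.0466,.010),loc,15),vel=.06,guard=5))
s=robot.observe();print(s["time"],s["ft_force"])
cv2.imwrite("pics/top2.png",robot.grab_frame("top"));cv2.imwrite("pics/side2.png",robot.grab_frame("side"))
a=cv2.imread("pics/top2.png")[155:270,190:310];b=cv2.imread("pics/side2.png")[150:265,220:340]
cv2.imwrite("pics/c2.png",cv2.resize(np.hstack([a,b]),None,fx=3.3,fy=3.3,interpolation=cv2.INTER_CUBIC))
```

```text
False
5.125 [ 0.58438043 -0.38385219 -1.25764242]
```

View pics/c2.png

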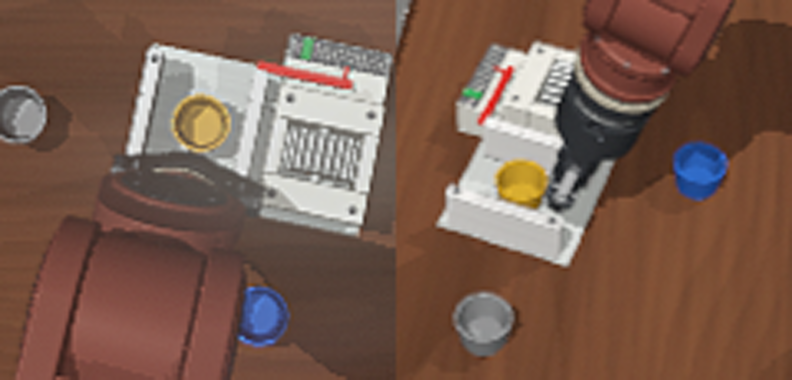

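Run:
```python
from h import *
e,M=ori(15);loc=[-.011,0,.0726]
print(robot.line_to(tcp_for((.03,.0466,.010),loc,15),vel=.06,guard=5))
s=robot.observe();print(s["time"],s["ft_force"])
cv2.imwrite("pics/top3.png",robot.grab_frame("top"));cv2.imwrite("pics/side3.png",robot.grab_frame("side"))
a=cv2.imread("pics/top3.png")[155:270,190:310];b=cv2.imread("pics/side3.png")[150:265,220:340]
cv2.imwrite("pics/c3.png",cv2.resize(np.hstack([a,b]),None,fx=3.3,fy=3.3,interpolation=cv2.INTER_CUBIC))
for n in("top2","top3"):
  m=mask(cv2.imread(f"pics/{n}.png"),(15,90,60),(35,255,255));w=m*0;w[140:230,220:280]=m[140:230,220:280]
  c=cv2.minEnclosingCircle(cv2.findNonZero(w));print(c,w2g(ray("top",c[0],.03)))
```

```text
False
6.2083 [1.11073402 0.38242502 0.36437081]
((250.5, 191.8333282470703), 8.771899223327637) [0.00126267 0.04762156]
((257.9922180175781, 174.42745971679688), 14.08040714263916) [0.05358058 0.03742402]
```

View pics/c3.png

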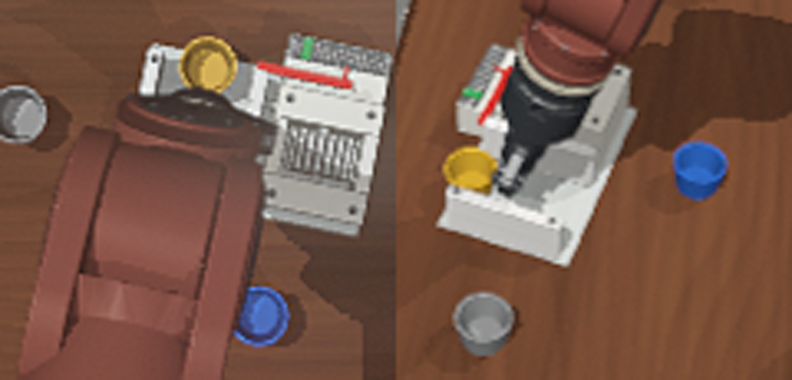

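Run:
```python
from h import *
e,M=ori(15);loc=[-.011,0,.0726]
print(robot.line_to(tcp_for((.085,.0466,.010),loc,15),vel=.06,guard=5))
robot.line_to(tcp_for((.06,.0466,.012),loc,15),vel=.08)
robot.line_to(tcp_for((.055,.0466,.16),loc,15),vel=.2)
e0,_=ori(0)
robot.move_pose(tcp_for((-.005,-.09,.11),[0,0,.0726],0),e0)
s=robot.observe();print(s["time"],s["ft_force"])
cv2.imwrite("pics/top4.png",robot.grab_frame("top"));cv2.imwrite("pics/side4.png",robot.grab_frame("side"))
a=cv2.imread("pics/top4.png")[130:245,190:310];b=cv2.imread("pics/side4.png")[130:245,210:330]
cv2.imwrite("pics/c4.png",cv2.resize(np.hstack([a,b]),None,fx=3.3,fy=3.3,interpolation=cv2.INTER_CUBIC))
for n in("top4",):
  m=mask(cv2.imread(f"pics/{n}.png"),(15,90,60),(35,255,255));w=m*0;w[120:230,220:272]=m[120:230,220:272]
  print(blobs(w));c=cv2.minEnclosingCircle(cv2.findNonZero(w));print(c,w2g(ray("top",c[0],.03)))
```

```text
False
9.3833 [ 0.00200863 -0.17925766 -0.83167621]
[((np.float64(255.9), np.float64(155.5)), (np.int32(247), np.int32(147), np.int32(19), np.int32(18), np.int32(263)))]
((255.86207580566406, 155.37930297851562), 9.241552352905273) [0.10519966 0.05464517]
```

View pics/c4.png

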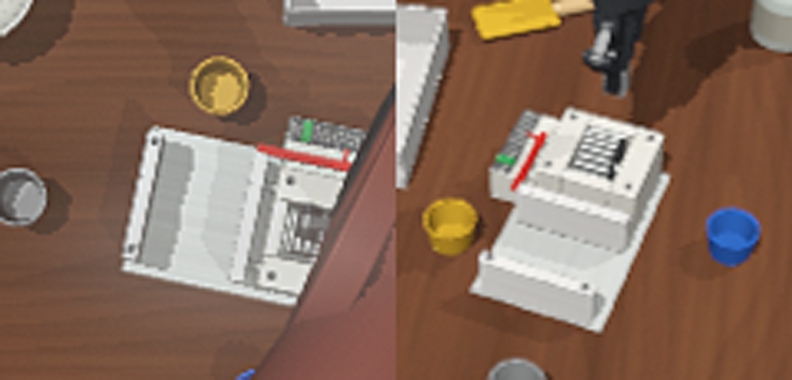

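```bash
cat >> h.py <<'E'
E0,_=ori(0);LT=[0,0,.0726]
def press(y,x=-.005,zlow=.070,f=5):
    robot.line_to(tcp_for((x,y,.082),LT,0),vel=.15)
    hit=robot.line_to(tcp_for((x,y,zlow),LT,0),vel=.012,guard=f)
    s=robot.observe();z=s["tool_pos"][2]-.0726
    print("press",hit,"z",round(z,4),s["ft_force"].round(1),s["time"]);return hit,z
E
python3 - <<'E'
from h import *
s=robot.observe();tip=s["tool_pos"]-[0,0,.0726];print(s["tool_pos"],s["tcp_rot"],w2g(tip),proj("side",tip))
robot.line_to(tcp_for((-.005,-.069,.09),LT,0),vel=.2)
print(press(-.069))
s=robot.observe();print(w2g(s["tool_pos"]))
E
```

```text
[ 0.53894268 -0.12275493  0.18243603] [1.79989005e+02 2.37159377e-02 1.67979903e+02] [-0.00502634 -0.08907937] [276.35637189 157.38268319]
press True z 0.0728 [-1.9 -1.3  4.1] 10.775
(True, np.float64(0.07282352153685745))
[-0.00497459 -0.06933673]
```

Run:
```python
from h import *
b=robot.grab_frame("side");cv2.imwrite("pics/side5.png",b)
cv2.imwrite("pics/c5.png",cv2.resize(b[120:220,220:320],None,fx=6,fy=6,interpolation=cv2.INTER_CUBIC))
robot.line_to(tcp_for((-.005,-.069,.083),LT,0),vel=.1)
print(robot.observe()["ft_force"])
robot.line_to(tcp_for((-.005,-.058,.083),LT,0),vel=.1)
print(press(-.058))
s=robot.observe();print(w2g(s["tool_pos"]),RG.T@s["ft_force"][:2])
```

```text
[ 0.81382127 -1.43977226 -0.03618264]
press True z 0.0758 [-0.1 -0.3  5.3] 12.2083
(True, np.float64(0.07575135762301316))
[-0.00497367 -0.05798569] [-0.05034539 -0.27554241]
```

View pics/c5.png

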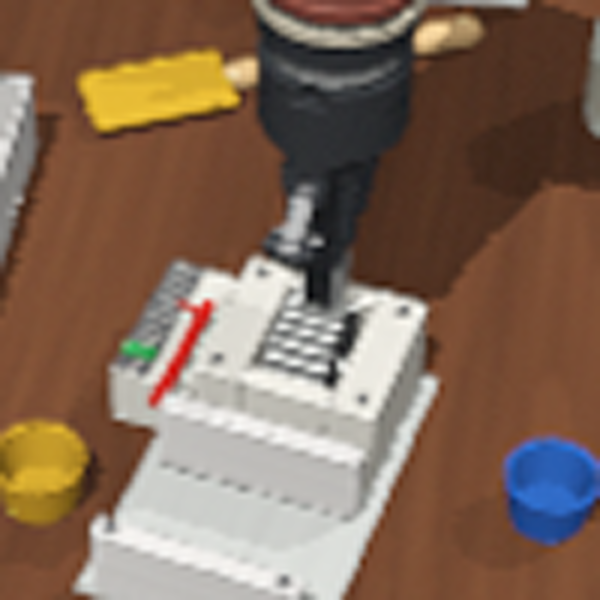

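```bash
cat >> h.py <<'E'
def tipy(): 
    im=robot.grab_frame("side");b=blobs(mask(im,*RED));g=blobs(mask(im,*GREEN));return im,b,g
E
python3 - <<'E'
from h import *
robot.line_to(tcp_for((-.005,-.058,.09),LT,0),vel=.15)
e=(Ro.from_euler('z',90,degrees=True)*Ro.from_matrix(ori(0)[1])).as_euler('xyz',degrees=True)
p=tcp_for((-.005,-.069,.088),LT,0)
q=robot.ik(p,e);print(q)
robot.move_pose(p,e);s0=robot.observe();print(s0["time"],s0["tcp_rot"],s0["ft_force"].round(1))
h,z=press(-.069)
s=robot.observe();print(RG.T@s["ft_force"][:2])
z=min(z,.0755)
if h and z>.0735:
    robot.line_to(tcp_for((-.005,-.047,z),LT,0),vel=.04,guard=15)
    s=robot.observe();print(s["time"],w2g(s["tool_pos"]),s["tool_pos"][2]-.0726,s["ft_force"].round(1),RG.T@s["ft_force"][:2])
robot.line_to(tcp_for((-.005,-.047,.09),LT,0),vel=.15)
b=robot.grab_frame("side");cv2.imwrite("pics/side6.png",b)
cv2.imwrite("pics/c6.png",cv2.resize(b[120:220,220:320],None,fx=6,fy=6,interpolation=cv2.INTER_CUBIC))
E
```

```text
[ -24.3071003    -0.87093396  -16.38098149   74.48995247    0.
 -102.2271003 ]
13.875 [ 1.79975908e+02  5.03938791e-03 -1.02144889e+02] [-0.4  0.7  0.7]
press True z 0.0751 [-2.4  0.7  6.7] 14.775
[-2.49945193  0.18277666]
15.475 [-0.00484998 -0.0468646 ] 0.07521902356094234 [0.9 2.2 4.9] [0.40400849 2.28678099]
```

View pics/c6.png

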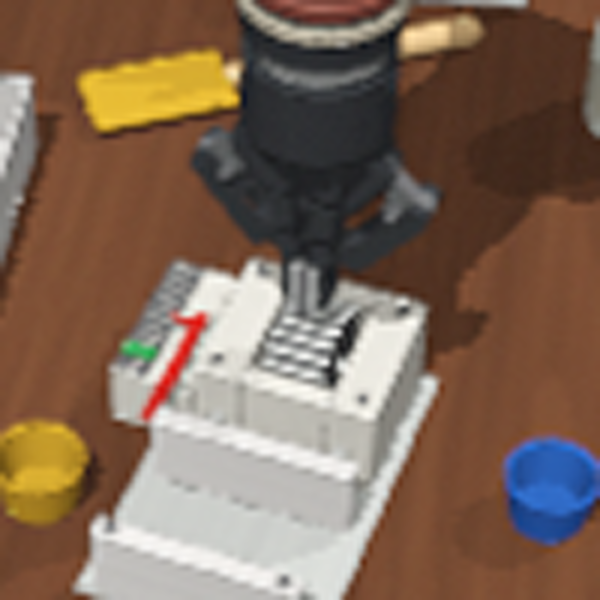

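```bash
cat >> h.py <<'E'
def meas(im):
    # pointer arm/tip: cast red pixels at z=.048 ; report guide extents; mark centroid at .043
    red=cv2.inRange(im,(0,0,110),(110,110,255))&cv2.inRange(cv2.subtract(im[:,:,2],im[:,:,1]),70,255)
    w=red*0;w[150:215,235:275]=red[150:215,235:275]
    pts=cv2.findNonZero(w)[:,0,:].astype(float)
    G=np.array([w2g(ray("side",p,.047)) for p in pts])
    gm=mask(im,*GREEN);v=gm*0;v[150:215,235:275]=gm[150:215,235:275]
    gp=cv2.findNonZero(v)[:,0,:].astype(float).mean(0)
    fing=G[G[:,0]>.066]
    return dict(n=len(G),mean=G.mean(0).round(4),ymin=G[:,1].min().round(4),ymax=G[:,1].max().round(4),prong=(len(fing),fing.mean(0).round(4) if len(fing) else None),mark=w2g(ray("side",gp,.043)).round(4))
E
python3 - <<'E'
from h import *
for n in("side0","side5","side6"): print(meas(cv2.imread(f"pics/{n}.png")))
E
```

```text
{'n': 42, 'mean': array([ 0.0608, -0.0314]), 'ymin': np.float64(-0.0691), 'ymax': np.float64(0.0101), 'prong': (2, array([ 0.0703, -0.0634])), 'mark': array([ 0.0839, -0.0262])}
{'n': 41, 'mean': array([ 0.0609, -0.0319]), 'ymin': np.float64(-0.0691), 'ymax': np.float64(0.0101), 'prong': (2, array([ 0.0703, -0.0634])), 'mark': array([ 0.0839, -0.0262])}
{'n': 42, 'mean': array([ 0.0607, -0.0229]), 'ymin': np.float64(-0.0596), 'ymax': np.float64(0.019), 'prong': (3, array([ 0.0691, -0.0518])), 'mark': array([ 0.0839, -0.0262])}
```

```bash
cat >> h.py <<'E'
def stroke(y0,y1,out=True):
    e=(Ro.from_euler('z',90,degrees=True)*Ro.from_matrix(ori(0)[1])).as_euler('xyz',degrees=True)
    robot.line_to(tcp_for((-.005,y0,.082),LT,0),vel=.15)
    h,z=press(y0)
    if not h or not .073<z<.079: print("BAD");return
    robot.line_to(tcp_for((-.005,y1,min(z,.0755)),LT,0),vel=.04,guard=15)
    s=robot.observe();print("end",s["time"],w2g(s["tool_pos"]).round(4),s["ft_force"].round(1))
    robot.line_to(tcp_for((-.005,y1,.085),LT,0),vel=.15)
E
python3 - <<'E'
from h import *
stroke(-.069,-.047);a=robot.grab_frame("side");print(meas(a))
stroke(-.069,-.047);a=robot.grab_frame("side");print(meas(a))
cv2.imwrite("pics/side7.png",a);cv2.imwrite("pics/c7.png",cv2.resize(a[120:220,220:320],None,fx=6,fy=6,interpolation=cv2.INTER_CUBIC))
t=robot.grab_frame("top");cv2.imwrite("pics/top7.png",t)
E
```

```text
press True z 0.0741 [-1.6 -0.7  5.8] 17.025
end 17.725 [-0.0048 -0.0468] [-5.1  2.6 12.2]
{'n': 46, 'mean': array([ 0.0608, -0.0092]), 'ymin': np.float64(-0.046), 'ymax': np.float64(0.0327), 'prong': (2, array([ 0.0702, -0.0418])), 'mark': array([ 0.0839, -0.0262])}
press True z 0.0751 [-1.3  0.1  5.7] 19.225
end 19.925 [-0.0049 -0.0469] [-0.   1.6  3.8]
{'n': 47, 'mean': array([0.0611, 0.0017]), 'ymin': np.float64(-0.0366), 'ymax': np.float64(0.0425), 'prong': (2, array([ 0.0728, -0.0313])), 'mark': array([ 0.0839, -0.0262])}
```

View pics/c7.png

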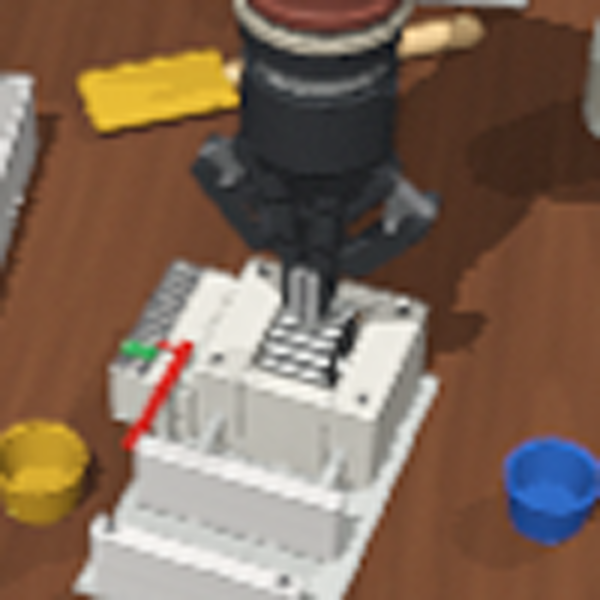

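Run:
```python
from h import *
t=cv2.imread("pics/top7.png");cv2.imwrite("pics/c7t.png",cv2.resize(t[140:220,220:320],None,fx=7,fy=7,interpolation=cv2.INTER_CUBIC))
```

```text
(no output)
```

View pics/c7t.png

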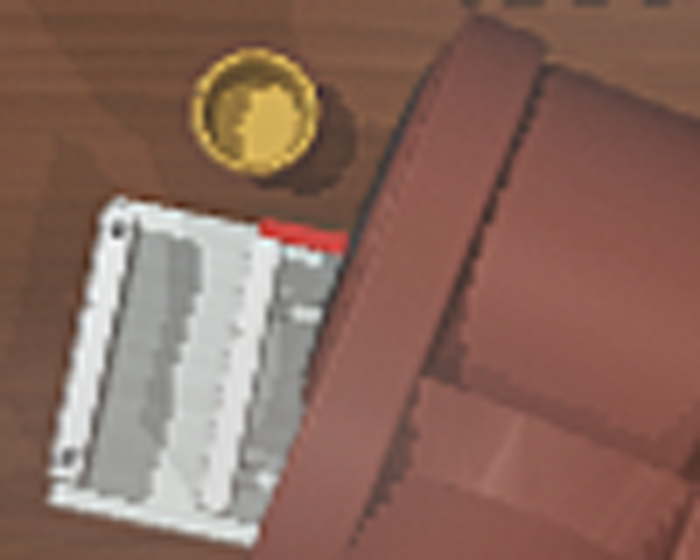

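Run:
```python
from h import *
stroke(-.063,-.0545);robot.line_to(tcp_for((-.005,-.0545,.12),LT,0),vel=.2)
q=robot.observe()["q"];q=np.array(q);q[0]-=30;robot.goto_joints(q)
a=robot.grab_frame("side");print(meas(a),robot.observe()["time"])
t=robot.grab_frame("top")
cv2.imwrite("pics/side8.png",a);cv2.imwrite("pics/top8.png",t)
C=lambda i,x,y:cv2.resize(i[y:y+50,x:x+50],None,fx=8,fy=8,interpolation=cv2.INTER_CUBIC)
cv2.imwrite("pics/c8.png",np.hstack([C(a,230,150),C(t,260,155)]))
```

```text
press True z 0.0758 [-0.9 -0.7  5.6] 21.4
end 21.7583 [-0.0048 -0.0541] [1.4 1.3 4.5]
{'n': 49, 'mean': array([0.0607, 0.0052]), 'ymin': np.float64(-0.0354), 'ymax': np.float64(0.0463), 'prong': (2, array([ 0.0682, -0.0284])), 'mark': array([ 0.0839, -0.0262])} 23.4917
```

View pics/c8.png

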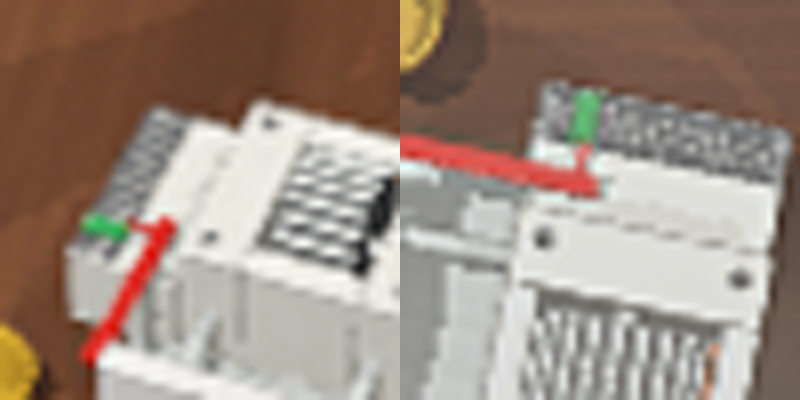

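Run:
```python
from h import *
a=cv2.imread("pics/side8.png");t=cv2.imread("pics/top8.png")
C=lambda u,v:(260-.44+u/8-50,155-.44+v/8)
S=lambda u,v:(230-.44+u/8,150-.44+v/8)
C=lambda u,v:(260-.44+(u-400)/8,155-.44+v/8)
print("top mark",w2g(ray("top",C(587,116),.043)),"tip",w2g(ray("top",C(584,152),.046)))
print("side mark",w2g(ray("side",S(104,227),.043)),"tip",w2g(ray("side",S(133,223),.046)))
# automatic, top: redness-weighted centroid per row of prong
r=np.clip(t[:,:,2].astype(int)-t[:,:,1]-60,0,None)
for y in range(171,179):print(y,r[y,276:290])
g=np.clip(t[:,:,1].astype(int)-t[:,:,2]-20,0,None)[160:178,276:292]
yy,xx=np.mgrid[160:178,276:292];c=((xx*g).sum()/g.sum(),(yy*g).sum()/g.sum());print(c,w2g(ray("top",c,.043)))
for y in(172,173,174):
  w=r[y,279:287].astype(float)
  if w.sum()>0: x=(w*np.arange(279,287)).sum()/w.sum();print(y,x,w2g(ray("top",(x,y),.047)))
```

```text
top mark [ 0.08125191 -0.02747385] tip [ 0.06830468 -0.02892385]
side mark [ 0.08445667 -0.0262933 ] tip [ 0.07339372 -0.03003249]
171 [0 0 0 0 0 0 0 0 0 0 0 0 0 0]
172 [0 0 0 0 0 0 0 0 0 0 0 0 0 0]
173 [ 0  0  0  0  0  0  0 27  0  0  0  0  0  0]
174 [ 0  0  0  0  0  0 36  0  0  0  0  0  0  0]
175 [42  9  0  0  0  0 32  0  0  0  0  0  0  0]
176 [74 70 63 45 40 35 64  0  0  0  0  0  0  0]
177 [68 79 77 76 74 72 72 68 12  0  0  0  0  0]
178 [ 0  0  9 41 56 80 78 75 15  0  0  0  0  0]
(np.float64(282.6666666666667), np.float64(169.09050772626932)) [ 0.08101186 -0.02676271]
173 283.0 [ 0.06995276 -0.02975952]
174 282.0 [ 0.06664583 -0.02762583]
```

Run:
```python
from h import *
e=(Ro.from_euler('z',90,degrees=True)*Ro.from_matrix(ori(0)[1])).as_euler('xyz',degrees=True)
robot.move_pose(tcp_for((-.005,-.061,.12),LT,0),e)
stroke(-.061,-.056);robot.line_to(tcp_for((-.005,-.056,.14),LT,0),vel=.2)
q=np.array(robot.observe()["q"]);q[0]-=32;robot.goto_joints(q)
a=robot.grab_frame("side");print(meas(a))
t=robot.grab_frame("top");robot.pause(.3)
s=robot.observe();print(s["time"],s["ft_force"])
cv2.imwrite("pics/side9.png",a);cv2.imwrite("pics/top9.png",t)
C=lambda i,x,y:cv2.resize(i[y:y+50,x:x+50],None,fx=8,fy=8,interpolation=cv2.INTER_CUBIC)
cv2.imwrite("pics/c9.png",np.hstack([C(a,230,150),C(t,260,155)]))
```

```text
press True z 0.0754 [-1.2  0.6  5.6] 25.9083
end 26.1833 [-0.0048 -0.0558] [-1.4  1.6  5.1]
{'n': 47, 'mean': array([0.0605, 0.0071]), 'ymin': np.float64(-0.0326), 'ymax': np.float64(0.0463), 'prong': (1, array([ 0.0726, -0.0267])), 'mark': array([ 0.0847, -0.0259])}
28.425 [-0.19015316  0.30748699 -0.37668236]
```

View pics/c9.png

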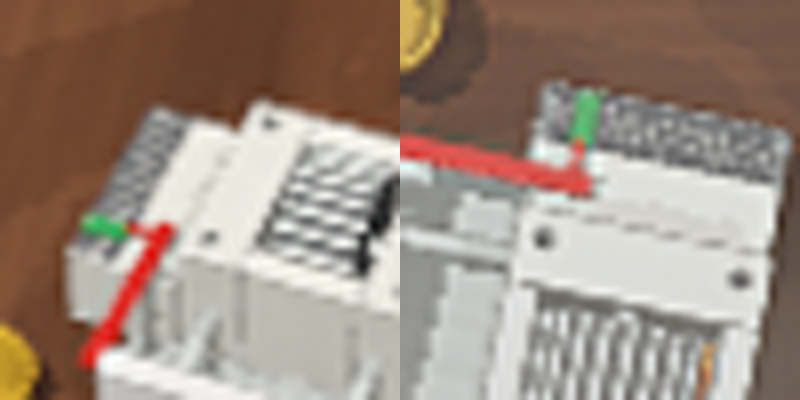

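View pics/top9.png

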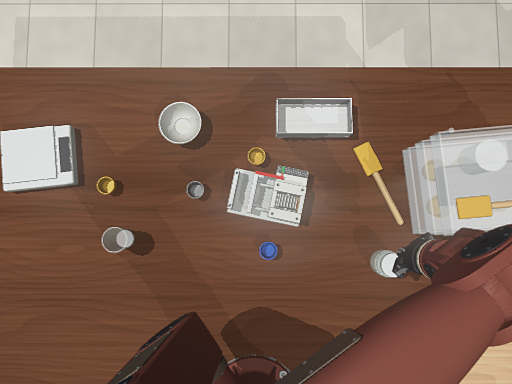

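Run:
```python
from h import *
C=lambda u,v:(260-.44+(u-400)/8,155-.44+v/8)
S=lambda u,v:(230-.44+u/8,150-.44+v/8)
print("top mark",w2g(ray("top",C(586,116),.043)),"tip",w2g(ray("top",C(579,150),.046)))
print("side mark",w2g(ray("side",S(104,227),.043)),"tip",w2g(ray("side",S(134,229),.046)))
# whole-arm shift, subpixel red-weighted ends, top view start vs now
for n in("top0","top8","top9"):
  t=cv2.imread(f"pics/{n}.png").astype(float);r=np.clip(t[:,:,2]-t[:,:,1]-60,0,None);r=r[170:184,250:300]
  yy,xx=np.mgrid[170:184,250:300];p=((xx*r).sum()/r.sum(),(yy*r).sum()/r.sum());print(n,p,w2g(ray("top",p,.047)))
```

```text
top mark [ 0.08117905 -0.02713444] tip [ 0.06862392 -0.0270905 ]
side mark [ 0.08445667 -0.0262933 ] tip [ 0.07176902 -0.02714892]
top0 (np.float64(282.0924151696607), np.float64(177.3243512974052)) [ 0.0576444  -0.02976696]
top8 (np.float64(269.55652985074624), np.float64(174.6867537313433)) [0.05755333 0.00561282]
top9 (np.float64(268.9644623557428), np.float64(174.54039201318923)) [0.05760838 0.00729769]
```

Run:
```python
from h import *
a=cv2.imread("pics/top0.png").astype(int);b=cv2.imread("pics/top9.png").astype(int)
for k,(u,v,w) in dict(spare=(107,186,18),beaker=(118,240,24),bowl=(180,123,28),liner=(314,118,45),spat=(375,170,20),grey=(195,190,14),blue=(268,251,14)).items():
    print(k,np.abs(a-b)[v-w:v+w,u-w:u+w].mean().round(2))
robot.job_done();s=robot.observe();print(s["time"])
```

```text
spare 5.92
beaker 3.5
bowl 3.05
liner 3.03
spat 1.01
grey 2.99
blue 1.08
the job is handed in; nothing more can be done
the job is handed in; nothing more can be done
```

The job is handed in. By my camera checks, the cup is out of the lane and the pointer stands on the green mark; the hand-in gave no verdict.

- **Cup:** I pushed it along the lane with shut fingers tilted 15°, tips leading, and out of the far end. The last measurement put it at guide x ≈ +105 mm, and it looked upright in both views.
- **Stop:** I rotated the gripper 90° because the shut fingertip was too narrow along the jaw direction. Three wheel strokes of 22 mm and two short ones (about 8.5 and 5 mm) then closed the gap. After that the arm moved away, at about 28.4 s, with no force on the tool.
- **Pointer check:** the three estimates of its offset from the middle of the mark differ slightly. They were about 0 mm (top view), −0.9 mm (side view) and +1.2 mm (movement of the whole pointer arm since the start). All are inside ±4 mm.
- **Bystanders:** spare cup, beaker, bowl, liner and spatula show only small picture differences from the start. The spare cup's was the largest, but its place in the picture is unchanged by eye. I could not compare the jar this way because the gripper covered part of it in the last picture. It appeared in its place, and I had parked the gripper tip about 40 mm above its lid.

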